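# Clear the shaker platform and set its clamp bar

## Task

A brown bottle has been left on the shaker platform in the way of the sliding clamp bar: lift it off and set it down upright, without dropping or tipping it, in the white bottle tray on the bench with the other bottles. Then slide the clamp bar gently along its rails until it closes on the shallow white staining tray and presses it against the rear bar, ease it back so that a gap of about 5 mm is left between bar and tray, and let go. Leave everything else as it is.

Things in the scene. Friction and masses are not known exactly. Their poses are not given: they have to be found in the camera images.
- shaker: Laboratory rocking shaker, switched off, fixed on the bench: white housing with a flat aluminium platform on top, 250 mm (its x) by 400 mm (its y), black rubber mat, top of the mat 90 mm above the bench. Two low steel rails (to 9 mm above the mat) run along its y near the two long edges (x = -118 and +118 mm). Origin on the bench under the platform's centre; x away from the robot, y along the rails, z up.
- bar (a joint): Travel of the sliding clamp bar along the shaker's +y, in m, range 0 to 0.27; 0 is the end of the rails at the shaker's -y side, growing towards the staining tray. The slide drags with about 2 N (plus about 8 N per m/s), has no spring and stays where it is left.
- bar_grip (a point): Grip point of the clamp bar's handle, 62 mm above the mat. The handle is an upright grey block on the middle of the bar, 40 mm along the shaker's x, 24 mm along its y, reaching from 28 to 78 mm above the mat; this point is at its centre in plan, 16 mm below its top. The point's axes are those of the shaker. The aluminium bar below it is 200 mm long along x (240 mm with its black end shoes), 20 mm thick along y, its top 28 mm above the mat.
- bar_face (a point): Middle of the clamp bar's flat face that looks to the shaker's +y (towards the staining tray), 16 mm above the mat, 12 mm to +y of bar_grip. Axes those of the shaker.
- stain_tray: Empty open, shallow white plastic staining tray, loose on the mat between clamp bar and rear bar: 160 mm (x) by 110 mm (y) by 28 mm high, walls 5 mm, about 0.4 kg. Origin at the centre of its underside; its axes are those of the shaker. Its outer face towards the clamp bar lies at y = -55 mm, and its other outer face stands within 1 mm of the rear bar at the start, so it gives way no more than that when the clamp bar closes on it.
- back_bar: Rear clamp bar, aluminium, screwed tight on the platform (does not move; its place differs from run to run): 240 mm along x, 20 mm thick along y, 28 mm high, with two small black screws on its ends. Origin at the centre of its underside; axes those of the shaker. Its face towards the staining tray is at y = -10 mm.
- bottle: The brown bottle in the way: round amber glass reagent bottle with black cap, paper label, 105 mm high: straight-sided body 52 mm in diameter from the foot to about 60 mm up, then a round shoulder and neck, cap 25 mm in diameter from 89 mm up; about 0.2 kg; it stands on the mat between clamp bar and staining tray. Origin at the centre of its underside, z up.
- bottle_tray: White open bottle tray, fixed on the bench: 160 mm (x) by 260 mm (y) by 45 mm high, walls 5 mm, inner floor 5 mm above the bench. Origin at the centre of its underside; two white bottles stand near its -y end, the +y half is free.
- flask1: White plastic bottle with white cap in the bottle tray, 56 mm in diameter, 115 mm high; origin at the centre of its underside. To be left standing.
- flask2: White plastic bottle with red cap in the bottle tray, 56 mm in diameter, 115 mm high; origin at the centre of its underside. To be left standing.
- tip_box: Blue box with a clear lid for pipette tips, 85 mm (x) by 120 mm (y) by 64 mm high, loose on the bench; origin at the centre of its underside. To be left alone.
Mind the look-alikes: they are no part of the job. What is shaped like the bottle but yellow is not meant.

How it is judged:
By the outcome, as a careful person would: the job done as asked, in the order asked, and still so for the second after the job is handed in, with the robot touching nothing.
It also fails if it takes over 58 s, if anything falls off the work surface, if the arm or the gripper's body presses on something with over 40 N, if the wrist force passes 120 N, or if a joint passes its speed limit or range.

## Robot

A 6-joint arm with a two-finger parallel gripper is mounted at the origin on the work surface. World frame = base frame: x ahead of the robot, y to its left, z up, the work surface at z = 0. Lengths are in m, angles in rad, forces in N, time in s.
With the tool pointing down it reaches from about 0.35 to 0.8 m from the base axis. Payload 7.3 kg.
Tool frame: the origin (TCP) lies where the fingers leave the gripper's body, on its centre line; the fingertips stand 73 mm ahead of it and the grasp point (between the pads) lies 54 mm ahead of it; z points along the fingers, y is the line along which they close (so a half turn about z gives the same grasp; the last joint's range is limited). The gripper opens to 85 mm and grips with 20 to 120 N. Pads are 22 mm wide; open, the fingers measure 114 mm over their backs; the gripper's body (76 mm by 85 mm) begins 54 mm behind the grasp point. The pads swing forward as they close: fully open they stand 13 mm farther back than shut.
Start: joints at [-1.279, 0.342, 1.524, -0, 1.275, -0.146], TCP at [0.223, -0.475, 0.304] pointing down, gripper open.
Joint ranges: [-2.53, 2.53], [-0.77, 2.02], [0.04, 2.7], [-1, 4.14], [0.28, 2.66], [-3.11, 3.11]. Speed limits (rad/s): [2.57, 2.57, 3.14, 3.14, 3.14, 3.14].

## Interface

Orientations are given as a unit quaternion [w, x, y, z].
In Python, from rig import r gives the robot as it stands.
- The arm moves only by the tool send_rows, never from a script. Its argument "motion" is a list of rows, each a list of 3 entries, a list of its own where there are three numbers: the shift along the tool's x, y, z in mm, then the turn about the tool's z in rad, then the closure, from 0 (fully open) to 1 (shut). A call has 1 to 8 rows; each row shifts and turns the commanded pose from where the row before left it, along the tool's axes as they then stand; what a row does not reach is not made up. A row lasts 1/10 s, in which the tool goes at most 50 mm and 8.59 degrees, less where a joint would pass 70% of its speed; a pose out of reach is approached as far as the arm can. A call with a gripper value outside its range is refused whole. The fingers move at their own pace and stop on an object; "newtons" is the grip in N (left out, the last holds). Time passes only in rows, so rows that do not move let the fingers close. It gives the time, the measured TCP pose, the force, the opening and the grip force at its end, in the units of the state.
- r.read_state(): the state, without advancing time (a new reading comes with each control period).
- r.grab_frame(name): name is "scene" or "top" or "wrist"; returns a dict with "color" (420x560x3 uint8, red, green, blue), "intrinsics" (3x3 intrinsics, pixels), "rvec" (rotation vector, rad) and "tvec" (3), from world to camera coordinates, as OpenCV has them. Camera axes: x right, y down, z forward; pixel columns grow to the right and rows downward; lengths in m; the calibration is good to about 2 mm. A picture is of the moment at which its call begins. There is no depth.
- r.sign_off(): hands the job in; it is judged then, once.
The state is a dict: "time": time; "joints": joint angles; "joint_velocities": joint speeds; "effort": joint torques, N m; "tcp_pos": TCP position; "orientation": TCP orientation; "contact_force": force on the tool from outside, world axes, zero at the start; "ft_torque": the same for the moment, N m; "opening": opening from 0.0 (shut) to 1.0 (fully open); "grip_force": force on a finger pad.
Only numpy, scipy, OpenCV 4.12 (cv2) and the standard library are available. Lean on these libraries where they do the work, as an engineer would, in place of code of your own. Each camera call takes 0.05 s, during which the arm holds its last target. There are 200 camera calls.

## Working session

There is one attempt and no reset: what is moved stays moved. The work goes in short steps, Python scripts to look and compute and a tool call to move; the robot and the scene stay as the last step left them, time stands still between calls to the robot, and variables do not carry over. Pictures are saved under pics/ and viewed, at most 10 in all, crops included, and the job is handed in when it is done.

Besides the shell and the picture viewer there is one more tool, called after ">>>" as name([rows], argument=value, ...), one row to a line, values as JSON. send_rows: Moves the arm, as the interface text tells. Its arguments: {"type":"object","properties":{"motion":{"type":"array","items":{"type":"array"}},"newtons":{"type":"number"}},"required":["motion"]}

```bash
mkdir -p pics; python3 - <<'E'
from rig import r
import cv2,pickle
s=r.read_state();print({k:s[k] for k in('time','tcp_pos','orientation','opening','contact_force')})
fs={}
for n in("top","scene"):
    f=r.grab_frame(n);fs[n]=f
    cv2.imwrite(f"pics/{n}0.png",f["color"][:,:,::-1]);print(n,f["intrinsics"],f["rvec"],f["tvec"])
pickle.dump(fs,open("f0.pkl","wb"))
E
```

```text
{'time': 0.0, 'tcp_pos': array([ 0.22248859, -0.47520739,  0.30321512]), 'orientation': array([-7.66941568e-04,  9.76136940e-01,  2.17154505e-01, -7.81481632e-05]), 'opening': 0.99589924138471, 'contact_force': array([0.51452089, 0.15808715, 0.79838051])}
top [[434.460208     0.         280.46520304]
 [  0.         434.460208   204.18532898]
 [  0.           0.           1.        ]] [ 2.12083443 -2.1313109   0.18622185] [-0.03517125  0.58531681  1.11554175]
scene [[435.61971209   0.         279.15316032]
 [  0.         435.61971209 204.56405385]
 [  0.           0.           1.        ]] [ 2.00115578  0.94976548 -0.49585842] [-0.34227438 -0.15659037  1.38184296]
```

View pics/top0.png

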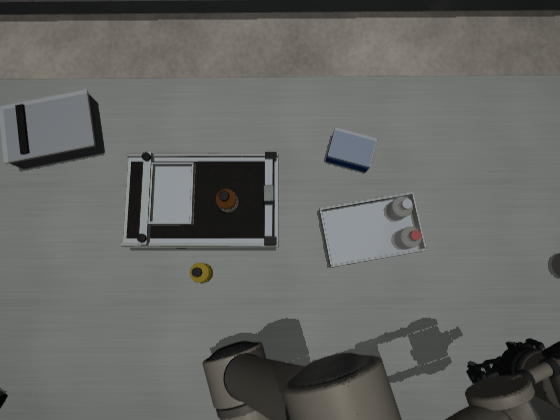

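View pics/scene0.png

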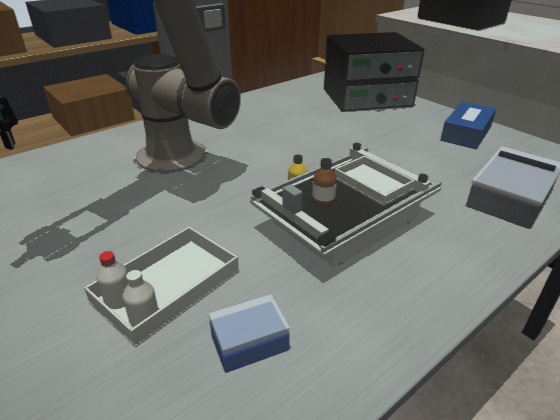

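Top view: candidates are the brown bottle on the black mat at (227,200) and the yellow one on the bench at (200,272). The brown one on the platform between the bar handle (269,193) and staining tray (172,195) fits. The bottle tray is at (370,230), with bottles at its right end. I'll confirm with enlarged crops.

```bash
python3 - <<'E'
import cv2,pickle
f=pickle.load(open("f0.pkl","rb"))["top"]["color"][:,:,::-1]
def crop(x,y,w,h,k,n):
    c=cv2.resize(f[y:y+h,x:x+w],None,fx=k,fy=k,interpolation=cv2.INTER_CUBIC)
    c=cv2.convertScaleAbs(c,alpha=1.5,beta=15)
    for i in range(0,w,10): cv2.line(c,(i*k,0),(i*k,6 if (x+i)%50 else 18),(0,255,0),1)
    for i in range(0,h,10): cv2.line(c,(0,i*k),(6 if (y+i)%50 else 18,i*k),(0,255,0),1)
    cv2.imwrite(n,c)
crop(120,145,160,115,5,"pics/shk.png"); crop(310,180,120,95,6,"pics/tray.png")
E
```

```text
(no output)
```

View pics/shk.png

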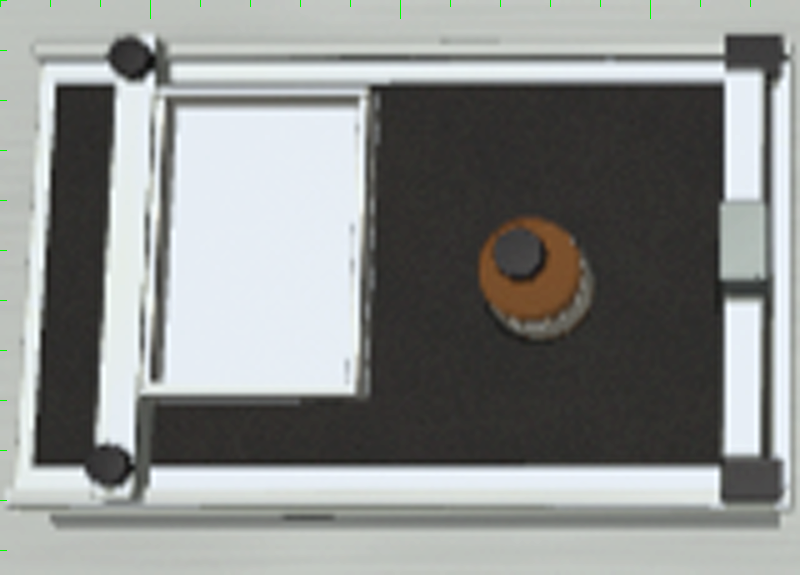

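View pics/tray.png

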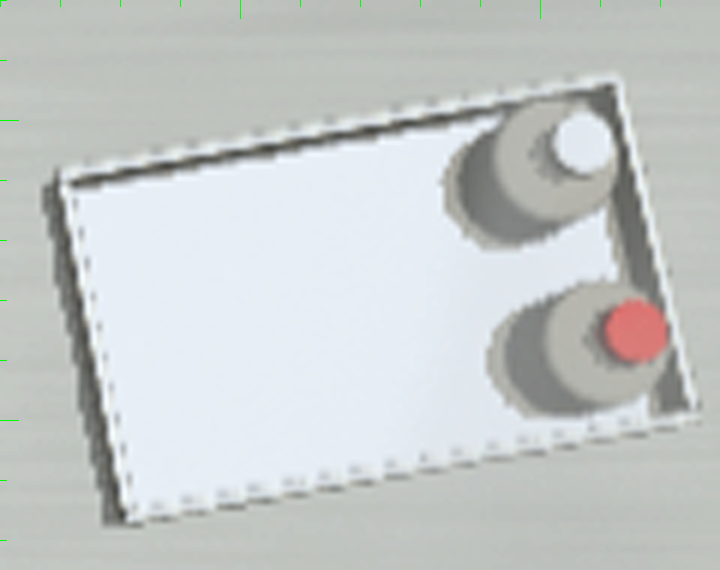

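Crops confirm it: the brown bottle with black cap is centred at full-image (223.8,195.6), the handle top at (268.6,193.2), and the staining tray's near edge runs x≈194 to 193. The bottle tray's left half is free.

```bash
cat > h.py <<'E'
import numpy as np,cv2
def w(f,uv,z):
    """pixels at full-image coords -> world at height z"""
    R=cv2.Rodrigues(np.array(f["rvec"]))[0];t=np.array(f["tvec"]).ravel();K=f["intrinsics"]
    o=[]
    for u,v in uv:
        d=R.T@np.linalg.inv(K)@[u,v,1];c=-R.T@t
        o.append(c+d*(z-c[2])/d[2])
    return np.array(o)
def px(f,P): return cv2.projectPoints(np.array(P,float),np.array(f["rvec"]),np.array(f["tvec"]),f["intrinsics"],None)[0].reshape(-1,2)
E
python3 - <<'E'
import pickle,numpy as np
from h import *
np.set_printoptions(precision=4,suppress=True)
f=pickle.load(open("f0.pkl","rb"))["top"]
s=lambda *p:[(120+a/5-.4,145+b/5-.4) for a,b in p]; t=lambda *p:[(310+a/6-.42,180+b/6-.42) for a,b in p]
print("cap",w(f,s((519,253)),.195))
print("handle",w(f,s((721,203),(765,203),(767,278),(721,278)),.168),w(f,s((743.5,240.5)),.168))
print("bar L edge",w(f,s((724,85),(723,460)),.118))
print("tray near",w(f,s((371,88),(365,397)),.118), "far",w(f,s((158,92),(143,393)),.118))
print("rear bar screws",w(f,s((130,57),(107,465)),.122))
print("shoes outer",w(f,s((725,36),(782,36),(782,500),(722,500)),.12))
print("btray",w(f,t((57,172),(617,78),(697,422),(125,523)),.045))
print("caps",w(f,t((582,143),(637,332)),.115))
print("yellow",w(f,[(200,272)],.08))
from scipy.spatial.transform import Rotation as Ro
from rig import r
q=r.read_state()["orientation"];print(Ro.from_quat(np.r_[q[1:],q[0]]).as_matrix())
E
```

```text
cap [[0.5817 0.0963 0.195 ]]
handle [[ 0.6115  0.0019  0.168 ]
 [ 0.6114 -0.0195  0.168 ]
 [ 0.5742 -0.0204  0.168 ]
 [ 0.5743  0.0019  0.168 ]] [[ 0.5928 -0.009   0.168 ]]
bar L edge [[0.6852 0.0027 0.118 ]
 [0.4911 0.0028 0.118 ]]
tray near [[0.6846 0.185  0.118 ]
 [0.5238 0.183  0.118 ]] far [[0.6831 0.295  0.118 ]
 [0.5264 0.295  0.118 ]]
rear bar screws [[0.7008 0.3091 0.122 ]
 [0.4897 0.3099 0.122 ]]
shoes outer [[ 0.7108  0.0021  0.12  ]
 [ 0.7107 -0.0274  0.12  ]
 [ 0.4708 -0.0267  0.12  ]
 [ 0.4709  0.0031  0.12  ]]
btray [[ 0.5748 -0.1422  0.045 ]
 [ 0.6166 -0.3964  0.045 ]
 [ 0.4612 -0.4226  0.045 ]
 [ 0.4182 -0.1689  0.045 ]]
caps [[ 0.5741 -0.3585  0.115 ]
 [ 0.4938 -0.377   0.115 ]]
yellow [[0.4053 0.1681 0.08  ]]
[[ 0.9057  0.4239 -0.0004]
 [ 0.4239 -0.9057  0.0013]
 [ 0.0002 -0.0013 -1.    ]]
```

>>> send_rows([
  [[0,0,0],0.146,0],
  [[0,0,0],0.146,0],
  [[0,0,0],0.1455,0],
  [[25,-40,0],0,0],
  [[25,-40,0],0,0],
  [[25,-40,0],0,0],
  [[25,-40,0],0,0],
  [[25,-40,0],0,0],
], newtons=30)

```text
time: 0.9
tcp_pos: [0.348, -0.2737, 0.3037]
orientation: [-0.0, 1.0, -0.0, -0.0]
contact_force: [0.7, -0.5, 0.4]
opening: 0.997
grip_force: 0.0
```

>>> send_rows([
  [[25,-40,0],0,0],
  [[25,-40,0],0,0],
  [[25,-40,0],0,0],
  [[25,-40,0],0,0],
  [[25,-40,0],0,0],
  [[25,-40,0],0,0],
  [[25,-40,0],0,0],
  [[0,0,0],0,0],
])

```text
time: 1.7
tcp_pos: [0.5242, 0.0091, 0.3032]
orientation: [-0.001, 1.0, 0.003, 0.0]
contact_force: [0.2, -0.4, 0.8]
opening: 0.994
grip_force: 0.0
```

>>> send_rows([
  [[25,-40,0],0,0],
  [[25,-40,0],0,0],
  [[7.5,-7,0],0,0],
  [[0,0,0],0,0],
  [[0,0,0],0,0],
])

```text
time: 2.2
tcp_pos: [0.5793, 0.0906, 0.3034]
orientation: [0.0, 1.0, -0.0, -0.001]
contact_force: [-0.9, -0.2, -0.2]
opening: 0.999
grip_force: 0.0
```

```bash
python3 - <<'E'
from rig import r
import cv2,numpy as np
from h import *
f=r.grab_frame("wrist");s=r.read_state();print(s["tcp_pos"],s["orientation"])
c=f["color"][:,:,::-1].copy()
th=np.linspace(0,6.28,60)
for rad,z in((.0125,.195),(.026,.15),(.026,.09)):
    P=[[.5817+rad*np.cos(a),.0963+rad*np.sin(a),z] for a in th]
    for u,v in px(f,P): 
        if 0<=u<560 and 0<=v<420: c[int(v),int(u)]=(0,255,0)
for y in(.0028,.184):
    cv2.polylines(c,[px(f,[[.5,y,.118],[.68,y,.118]]).astype(int)],0,(255,0,255),1)
cv2.imwrite("pics/w1.png",c)
E
```

```text
[0.57928414 0.09027483 0.30370066] [ 3.17618587e-04  9.99999714e-01 -4.44170253e-04 -5.23721661e-04]
```

View pics/w1.png

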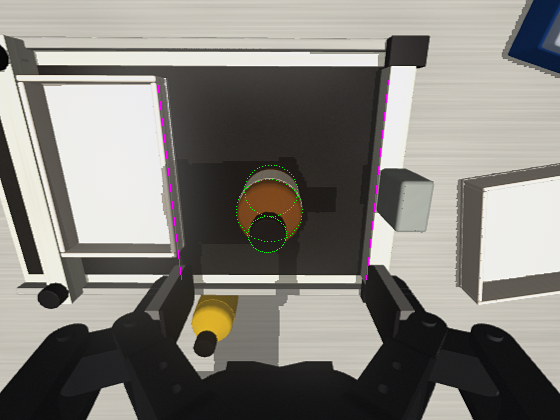

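The wrist view shows the brown bottle (cap at about (267,231)), and the projected cap and foot circles fit it within a pixel or two. Yellow is the look-alike on the bench (212,320). I'm going down on the brown one.

>>> send_rows([
  [[2.4,-5.8,0],0,0],
  [[0,0,30],0,0],
  [[0,0,30],0,0],
  [[0,0,25],0,0],
  [[0,0,15],0,0],
  [[0,0,4],0,0],
  [[0,0,0],0,0],
  [[0,0,0],0,0],
])

```text
time: 3.05
tcp_pos: [0.5828, 0.0972, 0.2011]
orientation: [0.0, 1.0, -0.0, 0.001]
contact_force: [0.0, -0.4, 0.5]
opening: 1.0
grip_force: 0.0
```

>>> send_rows([
  [[0,0,1.5],0,0.15],
  [[0,0,0],0,0.25],
  [[0,0,0],0,0.3],
  [[0,0,0],0,0.35],
  [[0,0,0],0,0.4],
  [[0,0,0],0,0.5],
  [[0,0,0],0,0.7],
  [[0,0,0],0,0.7],
], newtons=35)

```text
time: 3.85
tcp_pos: [0.5825, 0.0975, 0.1989]
orientation: [-0.0, 1.0, 0.0, 0.0]
contact_force: [-1.6, 0.9, 4.9]
opening: 0.59
grip_force: 36.4
```

>>> send_rows([
  [[0,0,-3],0,0.7],
  [[0,0,-8],0,0.7],
  [[0,0,-20],0,0.7],
  [[0,0,-30],0,0.7],
  [[0,0,-30],0,0.7],
  [[0,0,-15],0,0.7],
  [[0,0,-4],0,0.7],
  [[0,0,0],0,0.7],
])

```text
time: 4.65
tcp_pos: [0.5822, 0.0974, 0.3085]
orientation: [0.0, 1.0, 0.0, 0.0]
contact_force: [0.2, 0.1, -2.3]
opening: 0.595
grip_force: 36.9
```

```bash
python3 - <<'E'
from rig import r
import cv2
f=r.grab_frame("scene")["color"][:,:,::-1];cv2.imwrite("pics/s2.png",cv2.resize(f[40:260,200:480],None,fx=2.5,fy=2.5,interpolation=cv2.INTER_CUBIC))
E
```

```text
(no output)
```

View pics/s2.png

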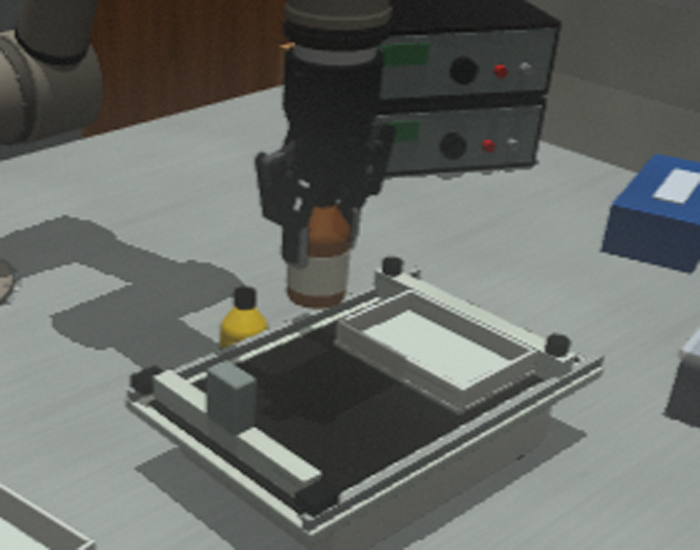

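The bottle hangs upright in the fingers. Carrying it to the free half of the tray.

>>> send_rows([
  [[-3,15,0],0,0.7],
  [[-7,30,0],0,0.7],
  [[-9,40,0],0,0.7],
  [[-9,40,0],0,0.7],
  [[-9,40,0],0,0.7],
  [[-9,40,0],0,0.7],
  [[-9,40,0],0,0.7],
  [[-9,40,0],0,0.7],
])

```text
time: 5.5
tcp_pos: [0.5169, -0.1898, 0.3073]
orientation: [-0.0, 1.0, -0.0, -0.001]
contact_force: [0.7, -0.0, -1.6]
opening: 0.592
grip_force: 36.9
```

>>> send_rows([
  [[-6,25,0],0,0.7],
  [[-3,15,0],0,0.7],
  [[0,0,0],0,0.7],
  [[0,0,20],0,0.7],
  [[0,0,35],0,0.7],
  [[0,0,35],0,0.7],
  [[0,0,35],0,0.7],
  [[0,0,0],0,0.7],
])

```text
time: 6.3
tcp_pos: [0.5073, -0.225, 0.1788]
orientation: [-0.003, 1.0, 0.001, -0.004]
contact_force: [-0.5, 0.6, -2.6]
opening: 0.594
grip_force: 37.6
```

>>> send_rows([
  [[0,0,25],0,0.7],
  [[0,0,20],0,0.7],
  [[0,0,10],0,0.7],
  [[0,0,5],0,0.7],
  [[0,0,0],0,0.7],
  [[0,0,0],0,0.7],
])

```text
time: 6.9
tcp_pos: [0.51, -0.2278, 0.1246]
orientation: [0.001, 1.0, 0.0, 0.001]
contact_force: [-0.4, 0.1, -1.6]
opening: 0.596
grip_force: 37.6
```

>>> send_rows([
  [[0,0,3],0,0.7],
  [[0,0,3],0,0.7],
  [[0,0,2],0,0.7],
  [[0,0,1],0,0.7],
  [[0,0,1],0,0.7],
  [[0,0,0],0,0.7],
  [[0,0,0],0,0.7],
])

```text
time: 7.6
tcp_pos: [0.5095, -0.2276, 0.1139]
orientation: [0.0, 1.0, 0.0, 0.0]
contact_force: [-2.1, 1.1, 5.0]
opening: 0.595
grip_force: 38.2
```

Touchdown (force went from −2 N to +5 N). Releasing slowly.

>>> send_rows([
  [[0,0,0],0,0.4],
  [[0,0,0],0,0.37],
  [[0,0,0],0,0.34],
  [[0,0,0],0,0.28],
  [[0,0,0],0,0.2],
  [[0,0,0],0,0.1],
  [[0,0,0],0,0.0],
  [[0,0,0],0,0.0],
])

```text
time: 8.4
tcp_pos: [0.5094, -0.2276, 0.1134]
orientation: [0.0, 1.0, 0.0, 0.0]
contact_force: [0.4, 0.8, -0.4]
opening: 1.001
grip_force: 0.0
```

>>> send_rows([
  [[0,0,-5],0,0],
  [[0,0,-15],0,0],
  [[0,0,-30],0,0],
  [[0,0,-40],0,0],
  [[0,0,-40],0,0],
  [[0,0,-30],0,0],
  [[0,0,-10],0,0],
  [[0,0,0],0,0],
])

```text
time: 9.2
tcp_pos: [0.5097, -0.2278, 0.2849]
orientation: [0.001, 1.0, 0.0, 0.001]
contact_force: [1.0, 1.3, -0.2]
opening: 0.997
grip_force: 0.0
```

```bash
python3 - <<'E'
from rig import r
import cv2
f=r.grab_frame("scene")["color"][:,:,::-1];cv2.imwrite("pics/s3.png",cv2.resize(f[130:350,60:340],None,fx=2.5,fy=2.5,interpolation=cv2.INTER_CUBIC))
E
```

```text
(no output)
```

View pics/s3.png

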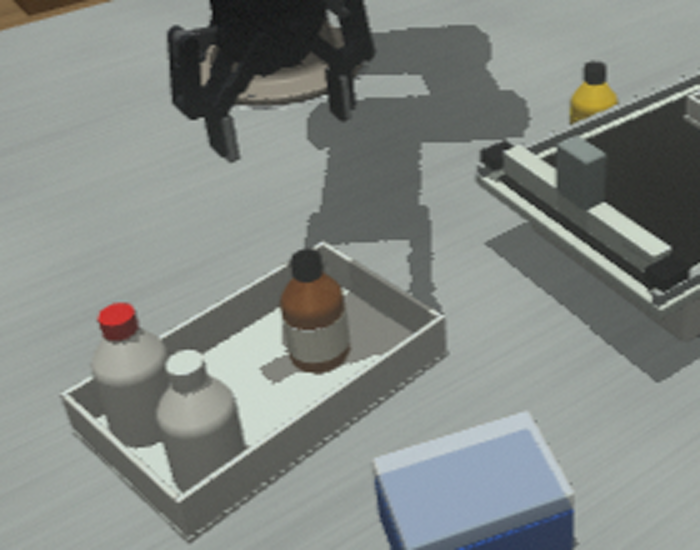

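The brown bottle stands upright in the bottle tray (315,310 in the crop), the white bottles are untouched, and the bar hasn't moved. Next, the handle.

>>> send_rows([
  [[12,-30,0],0,0],
  [[18,-45,0],0,0],
  [[18,-45,0],0,0],
  [[18,-45,0],0,0],
  [[11,-35,0],0,0],
  [[6,-19,0],0,0],
  [[0,0,0],0,0],
  [[0,0,0],0,0],
])

```text
time: 10.05
tcp_pos: [0.5918, -0.0085, 0.2814]
orientation: [-0.0, 1.0, 0.001, -0.002]
contact_force: [-0.1, -0.3, -0.0]
opening: 1.0
grip_force: 0.0
```

>>> send_rows([
  [[1,0,20],0,0],
  [[0,0,25],0,0],
  [[0,0,20],0,0],
  [[0,0,10],0,0.2],
  [[0,0,1],0,0.4],
  [[0,0,0],0,0.5],
  [[0,0,0],0,0.55],
  [[0,0,0],0,0.55],
], newtons=25)

```text
time: 10.85
tcp_pos: [0.5938, -0.0087, 0.2084]
orientation: [0.0, 1.0, 0.0, 0.001]
contact_force: [0.1, 0.5, 0.7]
opening: 0.444
grip_force: 0.0
```

>>> send_rows([
  [[0,0,2],0,0.6],
  [[0,0,0],0,0.65],
  [[0,0,0],0,0.68],
  [[0,0,0],0,0.71],
  [[0,0,0],0,0.74],
  [[0,0,0],0,0.9],
  [[0,0,0],0,0.9],
  [[0,0,0],0,0.9],
], newtons=30)

```text
time: 11.65
tcp_pos: [0.5934, -0.0084, 0.2056]
orientation: [-0.0, 1.0, 0.0, 0.0]
contact_force: [-0.2, 2.3, 3.1]
opening: 0.277
grip_force: 30.2
```

>>> send_rows([
  [[0,-5,0],0,0.9],
  [[0,-10,0],0,0.9],
  [[0,-12,0],0,0.9],
  [[0,-12,0],0,0.9],
  [[0,-12,0],0,0.9],
  [[0,-12,0],0,0.9],
  [[0,-12,0],0,0.9],
  [[0,-5,0],0,0.9],
])

```text
time: 12.45
tcp_pos: [0.5936, 0.0731, 0.2056]
orientation: [-0.0, 1.0, 0.001, 0.001]
contact_force: [2.3, -2.6, 3.6]
opening: 0.275
grip_force: 30.5
```

>>> send_rows([
  [[0,-5,0],0,0.9],
  [[0,-12,0],0,0.9],
  [[0,-12,0],0,0.9],
  [[0,-12,0],0,0.9],
  [[0,-12,0],0,0.9],
  [[0,-12,0],0,0.9],
  [[0,-8,0],0,0.9],
  [[0,0,0],0,0.9],
])

```text
time: 13.25
tcp_pos: [0.5939, 0.1467, 0.2056]
orientation: [-0.001, 1.0, 0.001, 0.001]
contact_force: [5.4, 2.4, 2.9]
opening: 0.275
grip_force: 30.4
```

>>> send_rows([
  [[0.5,-5,0],0,0.9],
  [[0.5,-6,0],0,0.9],
  [[0,-5,0],0,0.9],
  [[0,-3,0],0,0.9],
  [[0,0,0],0,0.9],
  [[0,0,0],0,0.9],
])

```text
time: 13.85
tcp_pos: [0.5941, 0.1647, 0.2055]
orientation: [-0.0, 1.0, 0.0, -0.0]
contact_force: [1.4, 2.1, 5.3]
opening: 0.278
grip_force: 30.6
```

```bash
python3 - <<'E'
from rig import r
import cv2
from h import *
f=r.grab_frame("top");c=f["color"][:,:,::-1]
u,v=px(f,[[.594,.18,.118]])[0];print(u,v)
x,y=int(u)-40,int(v)-50
cv2.imwrite("pics/t4.png",cv2.convertScaleAbs(cv2.resize(c[y:y+100,x:x+110],None,fx=6,fy=6,interpolation=cv2.INTER_CUBIC),alpha=1.5))
print(x,y)
E
```

```text
194.65354748984203 196.62254796401027
154 146
```

View pics/t4.png

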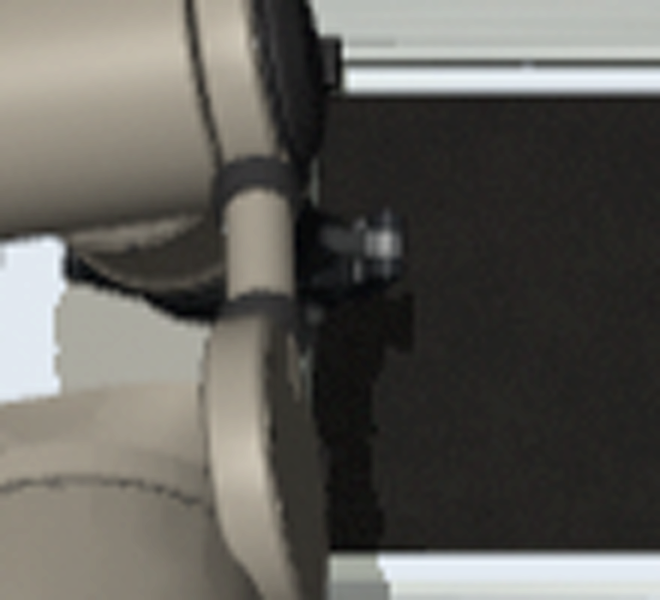

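The arm hides the gap in the top view, so I'll feel for the contact by force.

>>> send_rows([
  [[0,-2,0],0,0.9],
  [[0,-1,0],0,0.9],
  [[0,-1,0],0,0.9],
  [[0,-1,0],0,0.9],
])

```text
time: 14.3
tcp_pos: [0.5941, 0.1691, 0.2056]
orientation: [-0.0, 1.0, 0.0, -0.0]
contact_force: [2.7, -2.3, 5.5]
opening: 0.275
grip_force: 30.6
```

>>> send_rows([
  [[0,-1,0],0,0.9],
  [[0,-1,0],0,0.9],
])

```text
time: 14.5
tcp_pos: [0.5941, 0.171, 0.2056]
orientation: [0.0, 1.0, 0.0, -0.0]
contact_force: [1.2, -1.8, 5.0]
opening: 0.275
grip_force: 30.6
```

>>> send_rows([
  [[0,-1,0],0,0.9],
])

```text
time: 14.6
tcp_pos: [0.5942, 0.172, 0.2056]
orientation: [0.0, 1.0, 0.0, -0.0]
contact_force: [1.8, -2.0, 4.7]
opening: 0.282
grip_force: 30.6
```

>>> send_rows([
  [[0,-1,0],0,0.9],
])

```text
time: 14.7
tcp_pos: [0.5941, 0.173, 0.2056]
orientation: [0.0, 1.0, 0.0, -0.0]
contact_force: [1.7, -1.9, 5.8]
opening: 0.279
grip_force: 30.6
```

>>> send_rows([
  [[0,-1,0],0,0.9],
])

```text
time: 14.8
tcp_pos: [0.5942, 0.174, 0.2056]
orientation: [-0.0, 1.0, 0.0, -0.0]
contact_force: [2.0, -1.9, 5.9]
opening: 0.277
grip_force: 30.6
```

>>> send_rows([
  [[0,-0.5,0],0,0.9],
])

```text
time: 14.9
tcp_pos: [0.5941, 0.1746, 0.2056]
orientation: [-0.0, 1.0, 0.0, -0.0]
contact_force: [2.8, -1.9, 5.3]
opening: 0.279
grip_force: 30.6
```

>>> send_rows([
  [[0,-0.5,0],0,0.9],
])

```text
time: 15.0
tcp_pos: [0.5942, 0.175, 0.2056]
orientation: [0.0, 1.0, 0.0, -0.0]
contact_force: [1.9, -2.8, 4.8]
opening: 0.276
grip_force: 30.6
```

>>> send_rows([
  [[0,-0.5,0],0,0.9],
])

```text
time: 15.1
tcp_pos: [0.5942, 0.1755, 0.2056]
orientation: [0.0, 1.0, 0.0, -0.0]
contact_force: [2.1, -1.9, 5.2]
opening: 0.28
grip_force: 30.6
```

>>> send_rows([
  [[0,-0.5,0],0,0.9],
])

```text
time: 15.2
tcp_pos: [0.5942, 0.176, 0.2056]
orientation: [-0.0, 1.0, 0.0, -0.0]
contact_force: [2.3, -2.2, 4.6]
opening: 0.275
grip_force: 30.6
```

>>> send_rows([
  [[0,-0.5,0],0,0.9],
])

```text
time: 15.3
tcp_pos: [0.5941, 0.1764, 0.2056]
orientation: [0.0, 1.0, 0.0, -0.0]
contact_force: [2.5, -4.7, 5.0]
opening: 0.276
grip_force: 30.6
```

>>> send_rows([
  [[0,-0.5,0],0,0.9],
])

```text
time: 15.4
tcp_pos: [0.5941, 0.1765, 0.2056]
orientation: [0.0, 1.0, 0.0, -0.0]
contact_force: [1.8, -4.9, 5.6]
opening: 0.277
grip_force: 30.6
```

>>> send_rows([
  [[0,-0.5,0],0,0.9],
])

```text
time: 15.5
tcp_pos: [0.5942, 0.1769, 0.2056]
orientation: [0.001, 1.0, 0.0, -0.0]
contact_force: [1.5, -5.2, 5.5]
opening: 0.274
grip_force: 30.6
```

>>> send_rows([
  [[0,-0.5,0],0,0.9],
])

```text
time: 15.6
tcp_pos: [0.5942, 0.1773, 0.2056]
orientation: [0.001, 1.0, 0.0, -0.0]
contact_force: [1.3, -7.0, 6.0]
opening: 0.276
grip_force: 30.6
```

>>> send_rows([
  [[0,-0.5,0],0,0.9],
])

```text
time: 15.7
tcp_pos: [0.5942, 0.1773, 0.2056]
orientation: [0.001, 1.0, 0.0, -0.0]
contact_force: [0.3, -8.9, 6.6]
opening: 0.275
grip_force: 30.6
```

>>> send_rows([
  [[0,-0.5,0],0,0.9],
  [[0,0,0],0,0.9],
])

```text
time: 15.9
tcp_pos: [0.5942, 0.1773, 0.2056]
orientation: [0.001, 1.0, -0.0, -0.0]
contact_force: [2.1, -8.7, 6.4]
opening: 0.276
grip_force: 30.7
```

>>> send_rows([
  [[0,-0.5,0],0,0.9],
  [[0,0,0],0,0.9],
])

```text
time: 16.1
tcp_pos: [0.5942, 0.1774, 0.2056]
orientation: [0.002, 1.0, -0.0, -0.0]
contact_force: [1.4, -11.4, 6.0]
opening: 0.277
grip_force: 30.7
```

Firmly closed: stalled at y = 0.1773 with about 11 N. Easing back to y ≈ 0.1723.

>>> send_rows([
  [[0,1.5,0],0,0.9],
  [[0,1.5,0],0,0.9],
  [[0,1.5,0],0,0.9],
  [[0,1,0],0,0.9],
  [[0,0,0],0,0.9],
  [[0,0,0],0,0.9],
])

```text
time: 16.7
tcp_pos: [0.5941, 0.1744, 0.2056]
orientation: [-0.0, 1.0, 0.0, 0.0]
contact_force: [1.3, 1.5, 6.0]
opening: 0.278
grip_force: 30.7
```

>>> send_rows([
  [[0,1,0],0,0.9],
  [[0,1.1,0],0,0.9],
  [[0,0,0],0,0.9],
  [[0,0,0],0,0.9],
])

```text
time: 17.1
tcp_pos: [0.5941, 0.1724, 0.2056]
orientation: [-0.0, 1.0, 0.0, 0.0]
contact_force: [2.1, 2.3, 6.5]
opening: 0.278
grip_force: 30.7
```

>>> send_rows([
  [[0,0,0],0,0.71],
  [[0,0,0],0,0.68],
  [[0,0,0],0,0.64],
  [[0,0,0],0,0.55],
  [[0,0,0],0,0.4],
  [[0,0,0],0,0.2],
  [[0,0,0],0,0.1],
  [[0,0,0],0,0.1],
])

```text
time: 17.9
tcp_pos: [0.5943, 0.1713, 0.2054]
orientation: [0.0, 1.0, 0.0, 0.0]
contact_force: [0.1, 0.5, 0.3]
opening: 0.899
grip_force: 0.0
```

>>> send_rows([
  [[0,0,-5],0,0.1],
  [[0,0,-20],0,0.1],
  [[0,0,-30],0,0.1],
  [[0,0,-40],0,0.1],
  [[0,0,-30],0,0.1],
  [[0,30,0],0,0.1],
  [[0,40,0],0,0.1],
  [[0,40,0],0,0.1],
])

```text
time: 18.7
tcp_pos: [0.5941, 0.0606, 0.3311]
orientation: [0.0, 1.0, 0.001, 0.001]
contact_force: [1.3, -1.0, 0.1]
opening: 0.901
grip_force: 0.0
```

>>> send_rows([
  [[0,40,0],0,0.1],
  [[0,40,0],0,0.1],
  [[0,40,0],0,0.1],
  [[0,40,0],0,0.1],
  [[0,40,0],0,0.1],
  [[0,20,0],0,0.1],
  [[0,0,0],0,0.1],
  [[0,0,0],0,0.1],
])

```text
time: 19.5
tcp_pos: [0.5943, -0.1587, 0.3306]
orientation: [-0.0, 1.0, -0.0, 0.0]
contact_force: [0.4, -0.1, -0.3]
opening: 0.901
grip_force: 0.0
```

```bash
python3 - <<'E'
from rig import r
import cv2
c=r.grab_frame("top")["color"][:,:,::-1]
cv2.imwrite("pics/t5.png",cv2.convertScaleAbs(cv2.resize(c[145:255,120:280],None,fx=5,fy=5,interpolation=cv2.INTER_CUBIC),alpha=1.5))
E
```

```text
(no output)
```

View pics/t5.png

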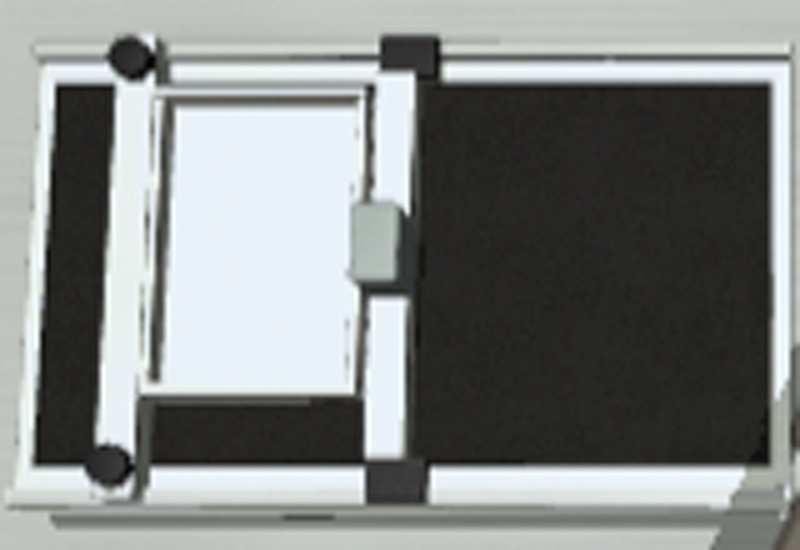

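The bar stands slightly clear of the tray (gap at crop x≈368–376) and the arm is away. I'll measure the bar's shift from start to now at sub-pixel level from the shoe edges.

```bash
python3 - <<'E'
from rig import r
import pickle,numpy as np
from h import *
f0=pickle.load(open("f0.pkl","rb"))["top"];f1=r.grab_frame("top")
g=lambda f:f["color"].astype(float).mean(2)
def edge(p,lo,hi):
    a=p[lo:hi];m=(a.min()+a.max())/2
    k=[i for i in range(len(a)-1) if (a[i]-m)*(a[i+1]-m)<=0]
    return [lo+i+(m-a[i])/(a[i+1]-a[i]) for i in k]
for name,f,c in(("start",f0,(269,267)),("now",f1,(202,199))):
    for rows,cc,z in((range(154,157),c[0]-(0),.118),(range(238,243),c[1],.118)):
        p=g(f)[rows.start:rows.stop].mean(0)
        for e in edge(p,cc-8,cc+0)[:2]+edge(p,cc+2,cc+16)[:2]:
            print(name,rows,round(e,2),w(f,[(e,np.mean(rows))],z)[0][:2].round(4))
for rows in((168,182),(205,218),(226,234)):
    print(rows,g(f1)[rows[0]:rows[1]].mean(0)[186:208].round().astype(int))
print(px(f1,[[.65,.184,.118],[.65,.179,.118],[.55,.184,.118],[.55,.179,.118]]))
E
```

```text
start range(154, 157) 264.53 [0.7028 0.0024]
start range(154, 157) 276.53 [ 0.7027 -0.0287]
start range(238, 243) 263.55 [0.4826 0.0044]
start range(238, 243) 276.13 [ 0.4824 -0.027 ]
now range(154, 157) 195.51 [0.7039 0.1811]
now range(154, 157) 207.67 [0.7037 0.1496]
now range(238, 243) 192.52 [0.4835 0.182 ]
now range(238, 243) 205.43 [0.4833 0.1497]
(168, 182) [161 161 161 161 160 154 151  55  79 161 161 161 161 161 161 160  97  53
  24  25  24  24]
(205, 218) [161 161 160 145 160 110  58 105 161 160 161 161 161 161 159  65  50  19
  25  24  24  24]
(226, 234) [ 25  24  25  25  25  24  44 161 161 161 161 161 161 160 141  52  36  25
  24  25  24  25]
[[193.76377273 175.23749369]
 [195.70956726 175.22682445]
 [192.53928509 213.71215351]
 [194.51656664 213.70193035]]
```

The visible gap is about 1.6–1.7 px, or roughly 4.2 mm. The arm's own travel gives 5–6 mm. Together that's about 5 mm as asked, and the arm is clear, so I'm handing in.

```bash
python3 -c "
from rig import r
print(r.sign_off())"
```

```text
the job is handed in; nothing more can be done
None
```

The job is handed in: the brown bottle stands upright in the bottle tray, and the clamp bar was closed on the staining tray at about 11 N, eased back to a gap of about 5 mm (measured at 4–6 mm) and released; it took about 20 s of the 58 s, and the result of the judging wasn't shown.

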